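Sweep stripped watch cases into the tray's trough

ROBOT

A 6-joint arm with a two-finger parallel gripper is mounted at the origin on the work surface. World frame = base frame: x ahead of the robot, y to its left, z up, the work surface at z = 0. Lengths are in m, angles in rad, forces in N, time in s.
With the tool pointing down it reaches from about 0.325 to 0.775 m from the base axis. Payload 5.5 kg.
Tool frame: the origin (TCP) lies at the centre of the arm's flange, where the gripper is bolted on; the fingertips stand 182 mm ahead of it and the grasp point (between the pads) lies 163 mm ahead of it (r.pinch_z is the z of the grasp point in the tool frame, in m); z points along the fingers, y is the line along which they close (so a half turn about z gives the same grasp; the last joint's range is limited). The gripper opens to 88 mm and grips with 3 to 60 N. Pads are 20 mm wide; open, the fingers measure 115 mm over their backs; the gripper's body (75 mm by 178 mm) begins 61 mm behind the grasp point.
Start: joints at [-1.365, 0.091, 1.231, -0, 1.82, -0.057], TCP at [0.156, -0.579, 0.405] pointing down, gripper open.
Joint ranges: [-2.87, 2.87], [-0.86, 2.18], [0.17, 2.46], [-1.51, 4.65], [0.06, 2.69], [-2.65, 2.65]. Speed limits (rad/s): [2.57, 2.57, 3.01, 3.14, 3.14, 3.14].

INTERFACE

Orientations are given as [roll, pitch, yaw] about the fixed x, y, z axes, in that order (R = Rz(yaw) Ry(pitch) Rx(roll)).
In Python, from workcell import readout, eyes, ticket, r gives the robot as it stands.
- The arm moves only by the tool step_arm, never from a script. Its argument "series" is a list of rows, each an object with "xyz": the shift along the tool's x, y, z in mm, a list of three; "turn": the turn, a rotation vector about the tool's x, y, z in rad, a list of three; "grip": the gripper's target within -1 to 1 (fully open at 1, half-way at 0, shut at -1). In form: [{"xyz": [tx, ty, tz], "turn": [rx, ry, rz], "grip": grip}, ...]. A call has 1 to 5 rows; each row is the pose to reach, as a shift and turn from the pose commanded when the call began, along the tool's axes at that moment; what a row does not reach only later rows make up. A row lasts 1/12 s, in which the tool goes at most 41.7 mm and 7.16 degrees, less where a joint would pass 70% of its speed; a pose out of reach is approached as far as the arm can. A call with a gripper value outside its range is refused whole. The fingers move at their own pace and stop on an object; the grip force is fixed at half the most. Time passes only in rows, so rows that repeat a pose let the fingers close. It gives the time, the measured TCP pose, the force, the opening and the grip force at its end, in the units of the state.
- readout.sense(): the state, without advancing time (a new reading comes with each control period).
- eyes.capture(name): name is "side" or "top" or "wrist"; returns the picture (420x560x3 uint8, blue, green, red); there is no depth.
- eyes.get_calibration(name): a dict with "vertical_fov" (degrees; the focal length in pixels is half the picture's height over the tangent of half this angle, whatever the lens; pixels are square), "cx", "cy" (the principal point, pixels), "R" (3x3) and "t" (3): a world point X has camera coordinates R X + t; the wrist camera has in their place "hand_eye" (4x4, takes a point from camera to tool coordinates, whose origin is the TCP and whose axes are the flange's). Camera axes: x right, y down, z forward; pixel columns grow to the right and rows downward; lengths in m; the calibration is good to about 2 mm. A picture is of the moment at which its call begins: read the wrist's pose just before it. get_calibration takes no time and is no camera call.
- ticket.job_done(): hands the job in; it is judged then, once.
The state is a dict: "time_s": time; "q": joint angles; "qvel": joint speeds; "joint_torque": joint torques, N m; "eef_pos": TCP position; "tool_rot": TCP orientation; "contact_force": force on the tool from outside, world axes, zero at the start; "wrist_torque": the same for the moment, N m; "grip_width": finger opening in m; "gripper_force": force on a finger pad.
Only numpy, scipy, OpenCV 4.12 (cv2) and the standard library are available. Lean on these libraries where they do the work, as an engineer would, in place of code of your own. Each camera call takes 0.05 s, during which the arm holds its last target. There are 200 camera calls.

TASK

Sweep all four stripped watch cases across the deck of the sorting tray with your fingers and over its open edge, so that they drop into the trough. Only push them along the deck: do not pick any of them up. Leave the loupe standing where it is on the deck, and do not disturb the wristwatch or the pen holder on the counter.

Things in the scene. Friction and masses are not known exactly. Their poses are not given: they have to be found in the camera images.
- tray: white plastic sorting tray, fixed, 236 (x) by 300 (y) by 58 mm high; origin at the centre of its underside, on the counter. Flat deck 44 mm above the origin, x -115 to 115, y -147 to 70 mm; a 3 mm thick rim stands 14 mm above the deck at both x ends and at -y. At y = 70 mm the deck ends, without a rim, above the sunken trough
- tray_edge (a point): middle of the deck's open straight edge (230 mm long along the tray's x), at deck height, 44 mm above the counter. The trough lies beyond it, towards the tray's +y
- tray_trough (a point): centre of the trough's floor, 8 mm above the counter (36 mm below the deck). Inside, the trough spans 115 mm either way along the tray's x and 38.5 mm either way along y; its outer walls rise to 58 mm above the counter
- case1: one of four alike stripped wristwatch cases: empty gold-plated ring, 40 mm outside, 31 mm bore, 10 mm high, lying flat on the tray's deck; four lugs (47 mm lug to lug along x, 27 mm over a pair; no point over 27 mm from its axis), small crown at +y ending 24 mm out; 22 to 40 g. Origin at the ring's centre, mid-height, 5 mm above what it lies on; z along the bore
- case2: one of four alike stripped wristwatch cases: empty gold-plated ring, 40 mm outside, 31 mm bore, 10 mm high, lying flat on the tray's deck; four lugs (47 mm lug to lug along x, 27 mm over a pair; no point over 27 mm from its axis), small crown at +y ending 24 mm out; 22 to 40 g. Origin at the ring's centre, mid-height, 5 mm above what it lies on; z along the bore
- case3: one of four alike stripped wristwatch cases: empty gold-plated ring, 40 mm outside, 31 mm bore, 10 mm high, lying flat on the tray's deck; four lugs (47 mm lug to lug along x, 27 mm over a pair; no point over 27 mm from its axis), small crown at +y ending 24 mm out; 22 to 40 g. Origin at the ring's centre, mid-height, 5 mm above what it lies on; z along the bore
- case4: one of four alike stripped wristwatch cases: empty gold-plated ring, 40 mm outside, 31 mm bore, 10 mm high, lying flat on the tray's deck; four lugs (47 mm lug to lug along x, 27 mm over a pair; no point over 27 mm from its axis), small crown at +y ending 24 mm out; 22 to 40 g. Origin at the ring's centre, mid-height, 5 mm above what it lies on; z along the bore
- loupe: watchmaker's eyeglass loupe of black plastic, standing upright on the tray's deck among the cases, wide end down: 34 mm across at the foot, 25 mm at the top, 34 mm high; 40 g. Origin at the centre of its underside, z up. To be left alone
- watch: gold-coloured wristwatch with closed link bracelet, lying on its side on the counter beyond the tray's -y rim; about 72 by 58 mm, 40 mm high. Origin at the middle of the bracelet's loop, on the counter. To be left alone
- holder: clear plastic desk holder with sticky notes and three pens, on the counter to the left of the robot; base 85 by 110 mm, up to about 145 mm high with the pens. Origin at the centre of its underside. To be left alone
Mind the look-alikes: they are no part of the job. Leave any pink or turquoise look-alike of the case1 alone. What is shaped like the case3 but blue is not meant.

How it is judged:
At the end, for the whole second after the job is handed in: The centres of all four cases lie within the trough's walls, at least 4 mm beyond the deck's edge and at least 2 mm below the level of the deck, and the cases are at rest; the loupe stands upright within 12 mm of where it was; the wristwatch and the holder are within 15 mm of where they were (y of case1 in the frame of tray between 0.074 and 0.147 m and x of case1 in the frame of tray between -0.115 and 0.115 m and z of case1 in the frame of tray between 0.005 and 0.042 m and linear speed of each of case1, case2, case3, case4 below 0.02 m/s and y of case2 in the frame of tray between 0.074 and 0.147 m and x of case2 in the frame of tray between -0.115 and 0.115 m and z of case2 in the frame of tray between 0.005 and 0.042 m and y of case3 in the frame of tray between 0.074 and 0.147 m and x of case3 in the frame of tray between -0.115 and 0.115 m and z of case3 in the frame of tray between 0.005 and 0.042 m and y of case4 in the frame of tray between 0.074 and 0.147 m and x of case4 in the frame of tray between -0.115 and 0.115 m and z of case4 in the frame of tray between 0.005 and 0.042 m and distance of loupe from where it was at the start of the episode below 0.012 m and angle between loupe's own z axis and vertical below 0.2 rad and distance of each of watch, holder from where it was at the start of the episode below 0.015 m); the robot touches nothing.
It fails at once if a watch case is picked up: while its centre is over the deck (10 mm or more short of the open edge) it comes more than 8 mm above the height at which it lies there ((z of case1 in the frame of tray above 0.057 m and y of case1 in the frame of tray below 0.06 m) or (z of case2 in the frame of tray above 0.057 m and y of case2 in the frame of tray below 0.06 m) or (z of case3 in the frame of tray above 0.057 m and y of case3 in the frame of tray below 0.06 m) or (z of case4 in the frame of tray above 0.057 m and y of case4 in the frame of tray below 0.06 m)).
It fails at once if the loupe is moved by more than 12 mm or tipped (distance of loupe from where it was at the start of the episode above 0.012 m or angle between loupe's own z axis and vertical above 0.35 rad).
It fails at once if the wristwatch or the holder is moved by more than 15 mm (distance of any of watch, holder from where it was at the start of the episode above 0.015 m).
It also fails if it takes over 67 s, if anything falls off the work surface, if the arm or the gripper's body presses on something with over 40 N, if the wrist force passes 120 N, or if a joint passes its speed limit or range.

## Working session

There is one attempt and no reset: what is moved stays moved. The work goes in short steps, Python scripts to look and compute and a tool call to move; the robot and the scene stay as the last step left them, time stands still between calls to the robot, and variables do not carry over. Pictures are saved under pics/ and viewed, at most 10 in all, crops included, and the job is handed in when it is done.

Besides the shell and the picture viewer there is one more tool, called as a command line: name --argument value ..., lists and objects as JSON in quotes. step_arm: Moves the arm, as the interface text tells. Its arguments: {"type":"object","properties":{"series":{"type":"array"}},"required":["series"]}

```bash
mkdir -p pics; ls; python3 - <<'E'
from workcell import readout, eyes
import cv2
for n in ["side","top"]:
    cv2.imwrite(f"pics/{n}0.png",eyes.capture(n))
    print(n,eyes.get_calibration(n))
print(readout.sense())
E
```

```text
pics
side {'vertical_fov': 51.286408186425284, 'cx': 285.13476347582184, 'cy': 216.13295101261457, 'R': array([[ 0.99689579, -0.07863119,  0.0039909 ],
       [-0.0522314 , -0.69842348, -0.71377624],
       [ 0.05891242,  0.71135207, -0.70036245]]), 't': array([-0.5922255 ,  0.07948983,  0.91795176])}
top {'vertical_fov': 47.88430057846578, 'cx': 283.76019958796184, 'cy': 205.32182183945682, 'R': array([[-0.00925002, -0.99991366, -0.00933372],
       [-0.98725048,  0.01061539, -0.15882005],
       [ 0.15890542,  0.00774563, -0.98726343]]), 't': array([0.03002674, 0.57662588, 1.12278478])}
{'time_s': 0.1, 'q': array([-1.36469092e+00,  9.18054686e-02,  1.23174719e+00,  8.45554279e-06,
        1.81978548e+00, -5.67097249e-02]), 'qvel': array([-0.00016396, -0.00121788, -0.00359569, -0.00056878, -0.00015123,
        0.00048299]), 'joint_torque': array([ 2.94901984e-03, -4.47857523e+01, -4.07571101e+01,  7.00123957e-02,
        2.83865305e-02, -1.21196972e-04]), 'eef_pos': array([ 0.15588664, -0.57945951,  0.40361687]), 'tool_rot': array([-3.13985044e+00, -1.07117944e-04,  2.62817117e-01]), 'contact_force': array([-0.20623768,  0.47443328,  0.16306723]), 'wrist_torque': array([ 0.01340775,  0.00026983, -0.02077381]), 'gripper_force': 0.0, 'grip_width': 0.08771204026966702}
```

View pics/top0.png

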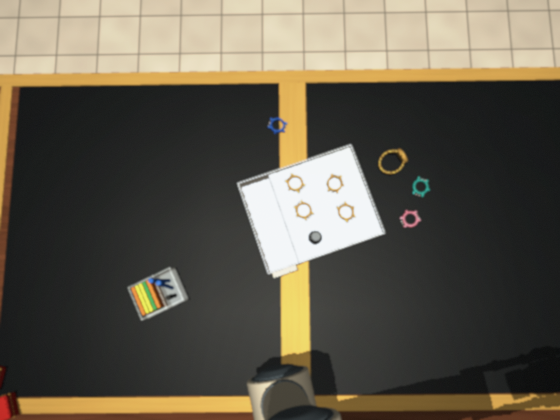

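View pics/side0.png

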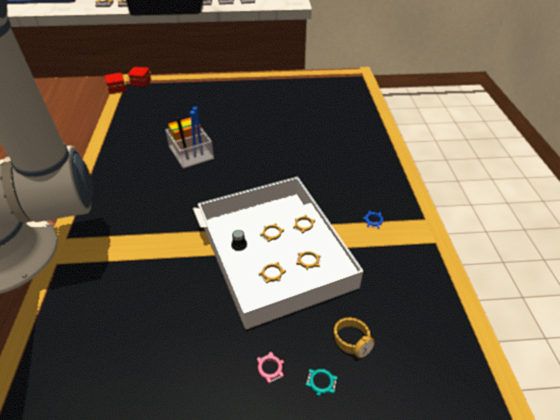

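Top view: the gold cases on the deck are at (295,183), (335,184), (304,211) and (346,212), with the loupe at (315,237). The look-alikes are all off the tray: blue (277,125), turquoise (421,187), pink (410,219) and the gold wristwatch (392,161). I choose the four gold rings on the deck. Next I measure them and check a close crop.

```bash
cat > h.py <<'E'
from workcell import readout, eyes
import cv2, numpy as np
def ray(n,uv,z):
    c=eyes.get_calibration(n); f=210/np.tan(np.radians(c['vertical_fov']/2))
    d=c['R'].T@np.array([(uv[0]-c['cx'])/f,(uv[1]-c['cy'])/f,1]); o=-c['R'].T@c['t']
    return (o+d*(z-o[2])/d[2])[:2]
def cases(n,box,z=.049,img=None):
    im=eyes.capture(n) if img is None else img
    hsv=cv2.cvtColor(im,cv2.COLOR_BGR2HSV)
    m=cv2.inRange(hsv,(8,60,60),(35,255,255)); k=np.zeros_like(m); x0,y0,x1,y1=box; k[y0:y1,x0:x1]=255; m&=k
    m=cv2.morphologyEx(m,cv2.MORPH_CLOSE,np.ones((3,3)))
    cs,_=cv2.findContours(m,cv2.RETR_EXTERNAL,cv2.CHAIN_APPROX_NONE); out=[]
    for c in cs:
        if cv2.contourArea(cv2.convexHull(c))<60: continue
        (u,v),rad=cv2.minEnclosingCircle(c); mo=cv2.moments(cv2.convexHull(c)); u,v=mo['m10']/mo['m00'],mo['m01']/mo['m00']
        out.append((u,v,rad,ray(n,(u,v),z)))
    return im,out
E
python3 - <<'E'
from h import *
np.set_printoptions(precision=4,suppress=True)
im,o=cases("top",(280,165,365,225))
for a in o: print("top",a)
im2,o2=cases("side",(255,205,330,290))
for a in o2: print("side",a)
w=cv2.inRange(im,(150,150,150),(255,255,255)); w[:140]=0;w[280:]=0;w[:,:235]=0;w[:,390:]=0
cs,_=cv2.findContours(w,0,1); c=max(cs,key=cv2.contourArea); print(cv2.minAreaRect(c), cv2.boxPoints(cv2.minAreaRect(c)))
for p in [(240,183),(352,146),(385,234),(270,275)]: print("corner",ray("top",p,.058))
print("edge",ray("top",(271,177),.044),ray("top",(298,264),.044))
print("loupe top",ray("top",(315,237),.07), ray("side",(238,233),.078))
cv2.imwrite("pics/crop.png",cv2.resize(im[135:285,225:425],None,fx=4,fy=4,interpolation=cv2.INTER_CUBIC))
E
```

```text
top (345.8634259259259, 211.40046296296296, 9.617792129516602, array([ 0.5597, -0.1282]))
top (303.2132352941176, 209.9174836601307, 9.224776268005371, array([ 0.5645, -0.0235]))
top (334.36551155115507, 183.10726072607258, 9.344099998474121, array([ 0.6309, -0.1019]))
top (294.4238683127572, 182.6567901234568, 9.192488670349121, array([ 0.6332, -0.0028]))
side (271.983908045977, 272.0363218390804, 13.153046607971191, array([ 0.5588, -0.129 ]))
side (308.07715582450834, 259.2415532022188, 12.649210929870605, array([ 0.6303, -0.103 ]))
side (271.3768115942029, 231.60386473429952, 12.020915031433105, array([ 0.5636, -0.024 ]))
side (303.3470052083333, 222.91145833333331, 11.236202239990234, array([ 0.6319, -0.0039]))
((311.18707275390625, 210.53451538085938), (102.12545776367188, 124.58928680419922), 70.70995330810547) [[235.5212 182.9176]
 [353.1158 141.7595]
 [386.853  238.1514]
 [269.2584 279.3096]]
corner [0.6319 0.1316]
corner [ 0.723  -0.1474]
corner [ 0.5021 -0.22  ]
corner [0.4067 0.0586]
edge [0.6493 0.0555] [ 0.4326 -0.009 ]
loupe top [ 0.4955 -0.05  ] [ 0.4972 -0.0504]
```

View pics/crop.png

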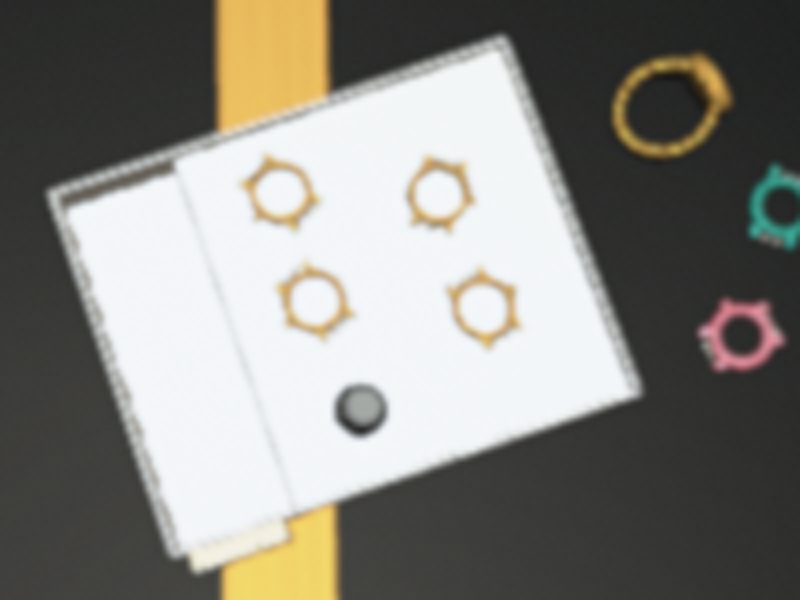

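The crop shows four gold rings on the deck with the loupe near the lower edge, and the look-alikes outside the tray. Tray yaw is about 0.323 rad with its centre at (0.566, -0.044). In tray mm:

| Item | x | y |
|---|---|---|
| c4 | 76 | 18 |
| c3 | 43 | -76 |
| c2 | 5 | 20 |
| c1 | -33 | -78 |
| Loupe | -68 | 17 |

I move above the start point for c4 at high level.

step_arm --series '[{"xyz": [31,-20,0],"turn": [0,0,0],"grip": -0.5},{"xyz": [62,-39,0],"turn": [0,0,0],"grip": -0.5},{"xyz": [92,-59,0],"turn": [0,0,0],"grip": -0.5},{"xyz": [122,-78,0],"turn": [0,0,0],"grip": -0.5},{"xyz": [153,-98,0],"turn": [0,0,0],"grip": -0.5}]'

```text
time_s: 0.62
eef_pos: [0.2788, -0.4438, 0.4043]
tool_rot: [-3.141, 0.0, 0.262]
contact_force: [0.9, -0.5, -0.2]
grip_width: 0.0579
gripper_force: 0.0
```

step_arm --series '[{"xyz": [31,-20,0],"turn": [0,0,0],"grip": -0.5},{"xyz": [62,-39,0],"turn": [0,0,0],"grip": -0.5},{"xyz": [92,-59,0],"turn": [0,0,0],"grip": -0.5},{"xyz": [122,-78,0],"turn": [0,0,0],"grip": -0.5},{"xyz": [153,-98,0],"turn": [0,0,0],"grip": -0.5}]'

```text
time_s: 1.03
eef_pos: [0.4012, -0.3092, 0.4046]
tool_rot: [3.141, 0.0, 0.263]
contact_force: [-1.0, -0.6, 0.1]
grip_width: 0.025
gripper_force: 0.0
```

step_arm --series '[{"xyz": [31,-20,0],"turn": [0,0,0],"grip": -0.5},{"xyz": [62,-39,0],"turn": [0,0,0],"grip": -0.5},{"xyz": [92,-59,0],"turn": [0,0,0],"grip": -0.5},{"xyz": [122,-78,0],"turn": [0,0,0],"grip": -0.5},{"xyz": [153,-98,0],"turn": [0,0,0],"grip": -0.5}]'

```text
time_s: 1.45
eef_pos: [0.5236, -0.1747, 0.4046]
tool_rot: [3.141, 0.0, 0.263]
contact_force: [-0.4, -0.0, 0.1]
grip_width: 0.0223
gripper_force: 0.0
```

step_arm --series '[{"xyz": [31,-20,0],"turn": [0,0,0],"grip": -0.5},{"xyz": [62,-39,0],"turn": [0,0,0],"grip": -0.5},{"xyz": [92,-59,0],"turn": [0,0,0],"grip": -0.5},{"xyz": [122,-78,0],"turn": [0,0,0],"grip": -0.5},{"xyz": [153,-98,0],"turn": [0,0,0],"grip": -0.5}]'

```text
time_s: 1.87
eef_pos: [0.6459, -0.0404, 0.4044]
tool_rot: [3.142, 0.0, 0.263]
contact_force: [0.7, -0.7, -0.4]
grip_width: 0.0219
gripper_force: 0.0
```

step_arm --series '[{"xyz": [0,0,0],"turn": [0,0,-0.12],"grip": -0.5},{"xyz": [0,0,0],"turn": [0,0,-0.24],"grip": -0.5},{"xyz": [0,0,0],"turn": [0,0,-0.36],"grip": -0.5},{"xyz": [0,0,0],"turn": [0,0,-0.48],"grip": -0.5},{"xyz": [0,0,0],"turn": [0,0,-0.6],"grip": -0.5}]'

```text
time_s: 2.28
eef_pos: [0.6452, -0.0417, 0.4041]
tool_rot: [-3.141, 0.001, 0.869]
contact_force: [0.1, 0.3, 0.1]
grip_width: 0.0219
gripper_force: 0.0
```

step_arm --series '[{"xyz": [0,0,0],"turn": [0,0,-0.12],"grip": -0.5},{"xyz": [0,0,0],"turn": [0,0,-0.24],"grip": -0.5},{"xyz": [0,0,0],"turn": [0,0,-0.36],"grip": -0.5},{"xyz": [0,0,0],"turn": [0,0,-0.48],"grip": -0.5},{"xyz": [0,0,0],"turn": [0,0,-0.6],"grip": -0.5}]'

```text
time_s: 2.7
eef_pos: [0.6451, -0.0419, 0.4043]
tool_rot: [-3.141, -0.0, 1.469]
contact_force: [-0.2, -0.2, 0.2]
grip_width: 0.0218
gripper_force: 0.0
```

step_arm --series '[{"xyz": [0,0,0],"turn": [0,0,-0.12],"grip": -0.5},{"xyz": [0,0,0],"turn": [0,0,-0.24],"grip": -0.5},{"xyz": [0,0,0],"turn": [0,0,-0.36],"grip": -0.5},{"xyz": [0,0,0],"turn": [0,0,-0.43],"grip": -0.5},{"xyz": [0,0,0],"turn": [0,0,-0.43],"grip": -0.5}]'

```text
time_s: 3.12
eef_pos: [0.6451, -0.0419, 0.4042]
tool_rot: [-3.141, -0.0, 1.895]
contact_force: [-0.3, -0.1, -0.1]
grip_width: 0.0219
gripper_force: 0.0
```

step_arm --series '[{"xyz": [0,0,40],"turn": [0,0,0],"grip": -0.5},{"xyz": [0,0,80],"turn": [0,0,0],"grip": -0.5},{"xyz": [0,0,120],"turn": [0,0,0],"grip": -0.5},{"xyz": [0,0,155],"turn": [0,0,0],"grip": -0.5},{"xyz": [0,0,174],"turn": [0,0,0],"grip": -0.5}]'

```text
time_s: 3.53
eef_pos: [0.6437, -0.0418, 0.2259]
tool_rot: [-3.135, -0.003, 1.89]
contact_force: [-39.6, 1.7, 109.9]
grip_width: 0.0221
gripper_force: 58.1
```

step_arm --series '[{"xyz": [10,0,0],"turn": [0,0,0],"grip": -0.5},{"xyz": [22,0,0],"turn": [0,0,0],"grip": -0.5},{"xyz": [35,0,0],"turn": [0,0,0],"grip": -0.5},{"xyz": [48,0,0],"turn": [0,0,0],"grip": -0.5},{"xyz": [60,0,0],"turn": [0,0,0],"grip": -0.5}]'

```text
time_s: 3.95
eef_pos: [0.6256, 0.0166, 0.2309]
tool_rot: [3.141, -0.0, 1.893]
contact_force: [0.2, -0.7, 0.2]
grip_width: 0.0219
gripper_force: 0.1
```

step_arm --series '[{"xyz": [12,0,0],"turn": [0,0,0],"grip": -0.5},{"xyz": [24,0,0],"turn": [0,0,0],"grip": -0.5},{"xyz": [36,0,0],"turn": [0,0,0],"grip": -0.5},{"xyz": [45,0,0],"turn": [0,0,0],"grip": -0.5},{"xyz": [45,0,0],"turn": [0,0,0],"grip": -0.5}]'

```text
time_s: 4.37
eef_pos: [0.6112, 0.0597, 0.2306]
tool_rot: [-3.142, -0.001, 1.895]
contact_force: [-0.4, 0.6, 0.2]
grip_width: 0.0219
gripper_force: 0.0
```

step_arm --series '[{"xyz": [0,0,-30],"turn": [0,0,0],"grip": -0.5},{"xyz": [0,0,-50],"turn": [0,0,0],"grip": -0.5},{"xyz": [-30,-20,-50],"turn": [0,0,0],"grip": -0.5},{"xyz": [-60,-40,-50],"turn": [0,0,0],"grip": -0.5},{"xyz": [-90,-61,-50],"turn": [0,0,0],"grip": -0.5}]'

```text
time_s: 4.78
eef_pos: [0.5822, -0.0478, 0.2813]
tool_rot: [3.141, 0.001, 1.894]
contact_force: [0.9, -0.3, -0.3]
grip_width: 0.0218
gripper_force: 0.0
```

step_arm --series '[{"xyz": [-15,-10,0],"turn": [0,0,0],"grip": -0.5},{"xyz": [-15,-10,0],"turn": [0,0,0],"grip": -0.5}]'

```text
time_s: 4.95
eef_pos: [0.5768, -0.0681, 0.2808]
tool_rot: [-3.141, 0.002, 1.888]
contact_force: [-0.1, 0.1, 0.2]
grip_width: 0.0217
gripper_force: 0.0
```

```bash
python3 - <<'E'
from h import *
im=eyes.capture("side"); cv2.imwrite("pics/s1.png",cv2.resize(im[160:340,170:390],None,fx=3,fy=3))
print(readout.sense()['eef_pos'])
E
```

```text
[ 0.57730527 -0.06628639  0.2807335 ]
```

View pics/s1.png

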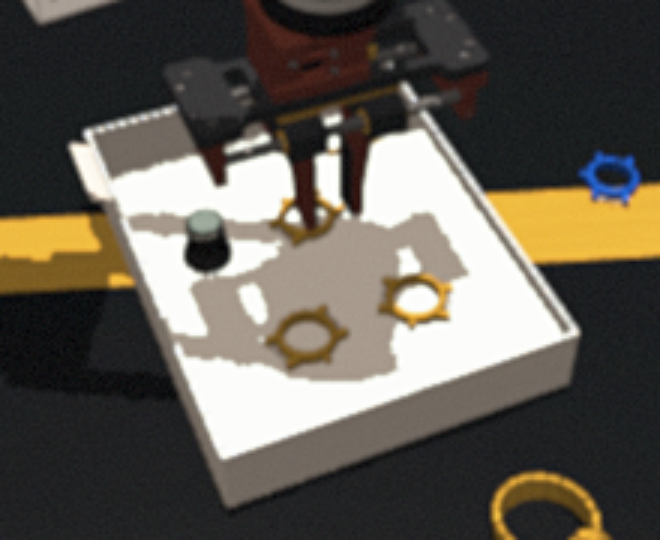

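c4 has dropped, and the other three cases and the loupe have not moved. The fast descent overshot onto the deck with a force spike, so I descend gently from now on. c2 next.

step_arm --series '[{"xyz": [0,0,15],"turn": [0,0,0],"grip": -0.5},{"xyz": [0,0,29],"turn": [0,0,0],"grip": -0.5},{"xyz": [0,0,39],"turn": [0,0,0],"grip": -0.5},{"xyz": [0,0,46],"turn": [0,0,0],"grip": -0.5},{"xyz": [0,0,49],"turn": [0,0,0],"grip": -0.5}]'

```text
time_s: 5.42
eef_pos: [0.5774, -0.0636, 0.2294]
tool_rot: [-3.139, -0.002, 1.894]
contact_force: [-0.4, 0.4, 0.2]
grip_width: 0.0221
gripper_force: 0.0
```

step_arm --series '[{"xyz": [10,0,0],"turn": [0,0,0],"grip": -0.5},{"xyz": [22,0,0],"turn": [0,0,0],"grip": -0.5},{"xyz": [35,0,0],"turn": [0,0,0],"grip": -0.5},{"xyz": [48,0,0],"turn": [0,0,0],"grip": -0.5},{"xyz": [60,0,0],"turn": [0,0,0],"grip": -0.5}]'

```text
time_s: 5.83
eef_pos: [0.5582, -0.0056, 0.2324]
tool_rot: [3.14, 0.0, 1.894]
contact_force: [-0.7, -0.5, 0.0]
grip_width: 0.0218
gripper_force: 0.1
```

step_arm --series '[{"xyz": [12,0,0],"turn": [0,0,0],"grip": -0.5},{"xyz": [24,0,0],"turn": [0,0,0],"grip": -0.5},{"xyz": [36,0,0],"turn": [0,0,0],"grip": -0.5},{"xyz": [47,0,0],"turn": [0,0,0],"grip": -0.5},{"xyz": [47,0,0],"turn": [0,0,0],"grip": -0.5}]'

```text
time_s: 6.25
eef_pos: [0.5432, 0.0392, 0.2316]
tool_rot: [-3.142, -0.001, 1.895]
contact_force: [0.2, 0.0, 0.2]
grip_width: 0.022
gripper_force: 0.0
```

step_arm --series '[{"xyz": [0,0,-30],"turn": [0,0,0],"grip": -0.5},{"xyz": [0,0,-50],"turn": [0,0,0],"grip": -0.5},{"xyz": [-35,10,-50],"turn": [0,0,0],"grip": -0.5},{"xyz": [-70,20,-50],"turn": [0,0,0],"grip": -0.5},{"xyz": [-105,30,-50],"turn": [0,0,0],"grip": -0.5}]'

```text
time_s: 6.67
eef_pos: [0.6062, -0.0539, 0.2826]
tool_rot: [3.14, 0.001, 1.894]
contact_force: [0.7, 1.2, -0.0]
grip_width: 0.022
gripper_force: 0.0
```

step_arm --series '[{"xyz": [-32,5,0],"turn": [0,0,0],"grip": -0.5},{"xyz": [-64,9,0],"turn": [0,0,0],"grip": -0.5},{"xyz": [-94,9,0],"turn": [0,0,0],"grip": -0.5},{"xyz": [-94,9,0],"turn": [0,0,0],"grip": -0.5}]'

```text
time_s: 7.0
eef_pos: [0.6445, -0.1445, 0.2805]
tool_rot: [-3.14, 0.002, 1.888]
contact_force: [0.4, 0.8, 0.1]
grip_width: 0.0219
gripper_force: 0.0
```

```bash
python3 - <<'E'
from h import *
im,o=cases("side",(225,190,345,300))
for a in o: print(a)
p=readout.sense()['eef_pos']; d=p[:2]-[.566,-.044]; print(p,d@[.9483,.3173],d@[-.3173,.9483])
cv2.imwrite("pics/s2.png",cv2.resize(im[160:340,170:390],None,fx=3,fy=3))
E
```

```text
(272.3264427217915, 271.85055986218777, 13.153046607971191, array([ 0.55949737, -0.12857948]))
(307.9434315100514, 259.87190275829823, 13.073969841003418, array([ 0.6298951 , -0.10453618]))
(339.64285714285717, 233.36666666666665, 9.617792129516602, array([ 0.7028797 , -0.03942454]))
(312.09379509379505, 233.64790764790763, 10.700567245483398, array([ 0.64643269, -0.03597873]))
[ 0.6440709  -0.14226269  0.28059141] 0.04285588523863734 -0.11795440887374649
```

View pics/s2.png

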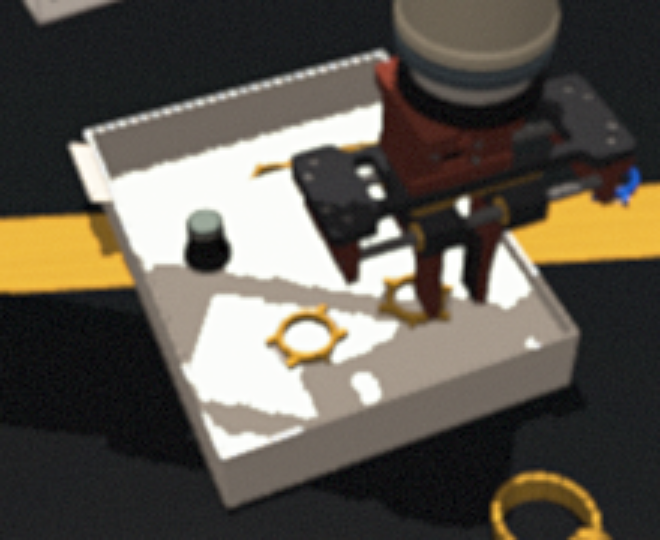

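c2 is over the edge and I will check it later. The tool stands behind c3 at tray (43,-118), so I push c3 now.

step_arm --series '[{"xyz": [0,0,15],"turn": [0,0,0],"grip": -0.5},{"xyz": [0,0,29],"turn": [0,0,0],"grip": -0.5},{"xyz": [0,0,39],"turn": [0,0,0],"grip": -0.5},{"xyz": [0,0,46],"turn": [0,0,0],"grip": -0.5},{"xyz": [0,0,49],"turn": [0,0,0],"grip": -0.5}]'

```text
time_s: 7.47
eef_pos: [0.6433, -0.1385, 0.2304]
tool_rot: [-3.139, -0.002, 1.894]
contact_force: [0.4, 0.3, -0.4]
grip_width: 0.0223
gripper_force: 0.0
```

step_arm --series '[{"xyz": [10,0,0],"turn": [0,0,0],"grip": -0.5},{"xyz": [22,0,0],"turn": [0,0,0],"grip": -0.5},{"xyz": [35,0,0],"turn": [0,0,0],"grip": -0.5},{"xyz": [48,0,0],"turn": [0,0,0],"grip": -0.5},{"xyz": [61,0,0],"turn": [0,0,0],"grip": -0.5}]'

```text
time_s: 7.88
eef_pos: [0.6241, -0.0797, 0.2338]
tool_rot: [3.14, 0.001, 1.893]
contact_force: [1.0, -0.8, 1.8]
grip_width: 0.0217
gripper_force: 0.6
```

step_arm --series '[{"xyz": [14,0,0],"turn": [0,0,0],"grip": -0.5},{"xyz": [28,0,0],"turn": [0,0,0],"grip": -0.5},{"xyz": [42,0,0],"turn": [0,0,0],"grip": -0.5},{"xyz": [56,0,0],"turn": [0,0,0],"grip": -0.5},{"xyz": [70,0,0],"turn": [0,0,0],"grip": -0.5}]'

```text
time_s: 8.3
eef_pos: [0.602, -0.0138, 0.2334]
tool_rot: [3.14, 0.001, 1.893]
contact_force: [1.0, -1.8, 4.6]
grip_width: 0.0219
gripper_force: 2.4
```

step_arm --series '[{"xyz": [14,0,0],"turn": [0,0,0],"grip": -0.5},{"xyz": [28,0,0],"turn": [0,0,0],"grip": -0.5},{"xyz": [42,0,0],"turn": [0,0,0],"grip": -0.5},{"xyz": [56,0,0],"turn": [0,0,0],"grip": -0.5},{"xyz": [69,0,0],"turn": [0,0,0],"grip": -0.5}]'

```text
time_s: 8.72
eef_pos: [0.5798, 0.052, 0.2323]
tool_rot: [-3.141, -0.001, 1.893]
contact_force: [-0.3, -0.1, -0.5]
grip_width: 0.022
gripper_force: 0.0
```

step_arm --series '[{"xyz": [0,0,0],"turn": [0,0,0],"grip": -0.5},{"xyz": [0,0,-30],"turn": [0,0,0],"grip": -0.5},{"xyz": [0,0,-60],"turn": [0,0,0],"grip": -0.5},{"xyz": [-35,-15,-70],"turn": [0,0,0],"grip": -0.5},{"xyz": [-70,-30,-70],"turn": [0,0,0],"grip": -0.5}]'

```text
time_s: 9.13
eef_pos: [0.5746, -0.0247, 0.306]
tool_rot: [3.137, 0.002, 1.897]
contact_force: [1.0, -1.1, 0.4]
grip_width: 0.022
gripper_force: 0.0
```

step_arm --series '[{"xyz": [-32,-14,0],"turn": [0,0,0],"grip": -0.5},{"xyz": [-64,-28,0],"turn": [0,0,0],"grip": -0.5},{"xyz": [-96,-42,0],"turn": [0,0,0],"grip": -0.5},{"xyz": [-131,-56,0],"turn": [0,0,0],"grip": -0.5},{"xyz": [-131,-56,0],"turn": [0,0,0],"grip": -0.5}]'

```text
time_s: 9.55
eef_pos: [0.5614, -0.173, 0.3012]
tool_rot: [-3.138, 0.001, 1.887]
contact_force: [0.1, -0.0, -0.1]
grip_width: 0.0218
gripper_force: 0.0
```

```bash
python3 - <<'E'
from h import *
im,o=cases("side",(225,190,345,300))
for a in o: print(a)
p=readout.sense()['eef_pos']; d=p[:2]-[.566,-.044]; print(p,d@[.9483,.3173],d@[-.3173,.9483])
t=eyes.capture("top")
cv2.imwrite("pics/s3.png",np.hstack([cv2.resize(im[170:320,180:350],(510,450)),cv2.resize(t[140:290,230:320],(270,450))]))
E
```

```text
(272.17848410757944, 271.85207823960883, 13.82941722869873, array([ 0.55921892, -0.12856203]))
(260.00374531835206, 240.2621722846442, 10.700567245483398, array([ 0.53936752, -0.04629397]))
(287.95310907237507, 231.88583078491334, 11.679075241088867, array([ 0.59753086, -0.02732238]))
(338.4974974974975, 229.73973973973972, 12.444076538085938, array([ 0.70223969, -0.0290553 ]))
[ 0.56181815 -0.17055736  0.30122064] -0.04412229490665547 -0.1186874461094938
```

View pics/s3.png

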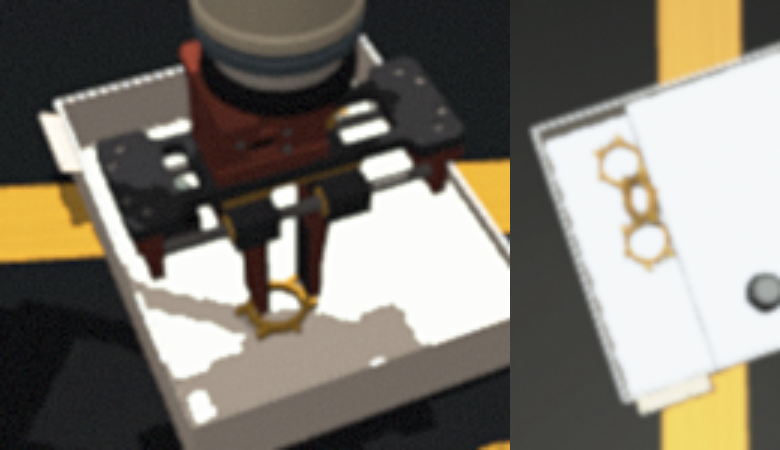

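Three cases are in the trough: c4, c3 (tilted between the others) and c2. I push c1 on a diagonal to pass the loupe.

step_arm --series '[{"xyz": [0,0,20],"turn": [0,0,0.114],"grip": -0.5},{"xyz": [0,0,40],"turn": [0,0,0.227],"grip": -0.5},{"xyz": [0,0,55],"turn": [0,0,0.227],"grip": -0.5},{"xyz": [0,0,66],"turn": [0,0,0.227],"grip": -0.5},{"xyz": [0,0,70],"turn": [0,0,0.227],"grip": -0.5}]'

```text
time_s: 10.07
eef_pos: [0.5622, -0.166, 0.2299]
tool_rot: [-3.138, -0.002, 1.668]
contact_force: [0.2, 0.2, -0.1]
grip_width: 0.0222
gripper_force: 0.0
```

step_arm --series '[{"xyz": [10,0,0],"turn": [0,0,0],"grip": -0.5},{"xyz": [20,0,0],"turn": [0,0,0],"grip": -0.5},{"xyz": [30,0,0],"turn": [0,0,0],"grip": -0.5},{"xyz": [40,0,0],"turn": [0,0,0],"grip": -0.5},{"xyz": [50,0,0],"turn": [0,0,0],"grip": -0.5}]'

```text
time_s: 10.48
eef_pos: [0.5579, -0.1163, 0.2338]
tool_rot: [3.14, 0.001, 1.666]
contact_force: [0.3, -1.3, 0.9]
grip_width: 0.0218
gripper_force: 0.8
```

step_arm --series '[{"xyz": [10,0,0],"turn": [0,0,0],"grip": -0.5},{"xyz": [20,0,0],"turn": [0,0,0],"grip": -0.5},{"xyz": [30,0,0],"turn": [0,0,0],"grip": -0.5},{"xyz": [39,0,0],"turn": [0,0,0],"grip": -0.5},{"xyz": [39,0,0],"turn": [0,0,0],"grip": -0.5}]'

```text
time_s: 10.9
eef_pos: [0.5542, -0.0772, 0.2335]
tool_rot: [3.14, -0.0, 1.667]
contact_force: [0.5, 1.3, 5.2]
grip_width: 0.0219
gripper_force: 2.6
```

```bash
python3 - <<'E'
from h import *
im,o=cases("side",(225,190,345,300))
for a in o:
    d=a[3]-[.566,-.044]; print(a, d@[.9483,.3173],d@[-.3173,.9483])
p=readout.sense()['eef_pos']; d=p[:2]-[.566,-.044]; print(p,d@[.9483,.3173],d@[-.3173,.9483])
cv2.imwrite("pics/s4.png",cv2.resize(im[160:340,170:390],None,fx=3,fy=3))
E
```

```text
(339.4731182795699, 229.86379928315412, 11.662003517150879, array([ 0.70419301, -0.02955769])) 0.13563097943736824 -0.030153003592639675
(286.7599206349206, 205.06349206349205, 8.381627082824707, array([0.60165339, 0.05341684])) 0.06472046960955767 0.08106756570175276
[ 0.55426384 -0.07765567  0.23345523] -0.021808343318693614 -0.02819178628148429
```

View pics/s4.png

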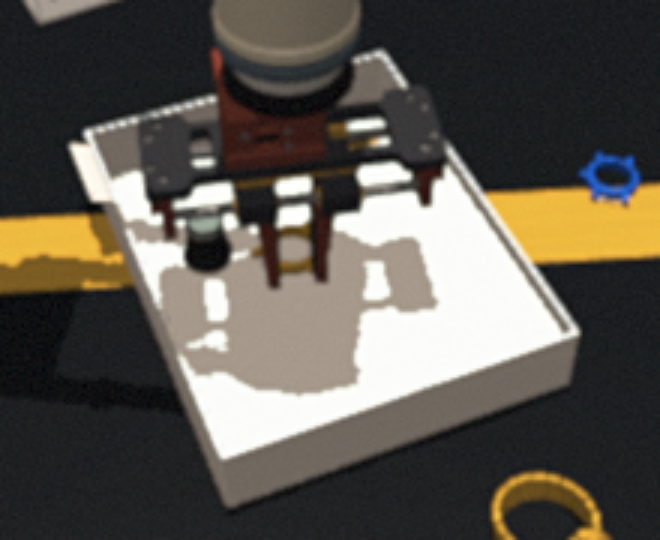

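c1 is cradled between the fingers and passing the loupe with room. I continue with a turn back to straight, then push off towards the left.

step_arm --series '[{"xyz": [6,0,0],"turn": [0,0,-0.045],"grip": -0.5},{"xyz": [11,0,0],"turn": [0,0,-0.09],"grip": -0.5},{"xyz": [16,0,0],"turn": [0,0,-0.135],"grip": -0.5},{"xyz": [21,0,0],"turn": [0,0,-0.18],"grip": -0.5},{"xyz": [26,0,0],"turn": [0,0,-0.227],"grip": -0.5}]'

```text
time_s: 11.37
eef_pos: [0.5519, -0.0533, 0.2335]
tool_rot: [3.14, 0.002, 1.894]
contact_force: [0.2, -2.6, 5.7]
grip_width: 0.0221
gripper_force: 3.4
```

step_arm --series '[{"xyz": [9,0,0],"turn": [0,0,0],"grip": -0.5},{"xyz": [18,0,0],"turn": [0,0,0],"grip": -0.5},{"xyz": [27,0,0],"turn": [0,0,0],"grip": -0.5},{"xyz": [37,0,0],"turn": [0,0,0],"grip": -0.5},{"xyz": [47,-2,0],"turn": [0,0,0],"grip": -0.5}]'

```text
time_s: 11.78
eef_pos: [0.5352, -0.0092, 0.2335]
tool_rot: [3.14, 0.001, 1.892]
contact_force: [1.2, -2.7, 5.7]
grip_width: 0.022
gripper_force: 3.4
```

step_arm --series '[{"xyz": [11,-3,0],"turn": [0,0,0],"grip": -0.5},{"xyz": [22,-6,0],"turn": [0,0,0],"grip": -0.5},{"xyz": [33,-9,0],"turn": [0,0,0],"grip": -0.5},{"xyz": [45,-11,0],"turn": [0,0,0],"grip": -0.5},{"xyz": [45,-11,0],"turn": [0,0,0],"grip": -0.5}]'

```text
time_s: 12.2
eef_pos: [0.5093, 0.0315, 0.2319]
tool_rot: [-3.14, -0.002, 1.894]
contact_force: [0.0, -0.6, -1.0]
grip_width: 0.022
gripper_force: 0.0
```

step_arm --series '[{"xyz": [0,0,-30],"turn": [0,0,0],"grip": -0.5},{"xyz": [0,0,-70],"turn": [0,0,0],"grip": -0.5},{"xyz": [-20,30,-100],"turn": [0,0,0],"grip": -0.5},{"xyz": [-55,40,-120],"turn": [0,0,0],"grip": -0.5},{"xyz": [-90,50,-120],"turn": [0,0,0],"grip": -0.5}]'

```text
time_s: 12.62
eef_pos: [0.5873, -0.0391, 0.3577]
tool_rot: [3.135, 0.002, 1.896]
contact_force: [1.8, 0.3, 0.5]
grip_width: 0.022
gripper_force: 0.0
```

step_arm --series '[{"xyz": [-40,0,0],"turn": [0,0,0],"grip": -0.5},{"xyz": [-80,0,0],"turn": [0,0,0],"grip": -0.5},{"xyz": [-120,0,0],"turn": [0,0,0],"grip": -0.5},{"xyz": [-120,0,0],"turn": [0,0,0],"grip": -0.5}]'

```text
time_s: 12.95
eef_pos: [0.6249, -0.1598, 0.3491]
tool_rot: [-3.137, -0.0, 1.887]
contact_force: [0.6, 0.3, -0.7]
grip_width: 0.0222
gripper_force: 0.0
```

```bash
python3 - <<'E'
from h import *
im,o=cases("top",(235,150,330,280),z=.02)
for a in o:
    d=a[3]-[.566,-.044]; print(a, d@[.9483,.3173],d@[-.3173,.9483])
print("loupe",ray("top",(315,237),.07))
s=eyes.capture("side")
cv2.imwrite("pics/s5.png",np.hstack([cv2.resize(s[170:270,190:330],None,fx=3,fy=3),cv2.resize(im[160:285,235:335],(360,300))[:, :]] if False else [cv2.resize(s[165:265,190:310],(480,400)),cv2.resize(im[160:285,235:335],(320,400))]))
E
```

```text
(297.80543633762517, 272.0171673819743, 17.49295425415039, array([ 0.41381977, -0.00869625])) -0.1331106361086224 0.08176533544564604
(273.31913004882375, 212.39236573457612, 30.00426483154297, array([0.56333844, 0.05096962])) 0.027609899348540842 0.09090419986512838
(291.01675041876047, 157.0318257956449, 16.56059455871582, array([0.70659981, 0.00465705])) 0.14876968426449624 0.0015291577871714408
loupe [ 0.49547241 -0.04998727]
```

View pics/s5.png

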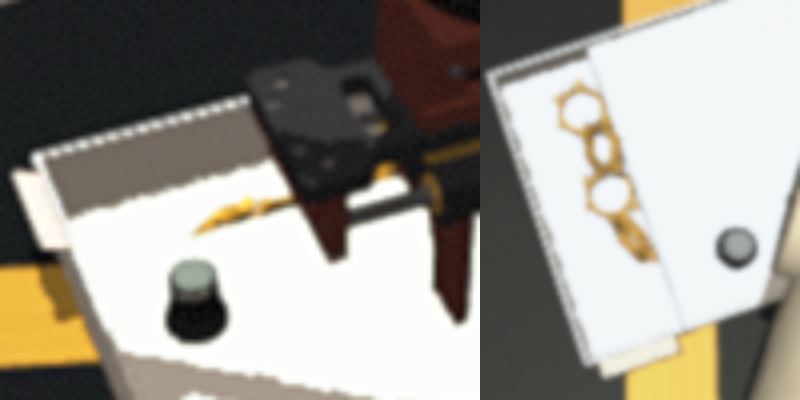

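All four are off the deck and the loupe is unmoved. c1 and c3 lean in the trough near the edge. I clear the arm and measure their height and y from both views.

step_arm --series '[{"xyz": [-40,0,-20],"turn": [0,0,0],"grip": -0.5},{"xyz": [-80,0,-40],"turn": [0,0,0],"grip": -0.5},{"xyz": [-120,0,-50],"turn": [0,0,0],"grip": -0.5},{"xyz": [-150,0,-50],"turn": [0,0,0],"grip": -0.5},{"xyz": [-150,0,-50],"turn": [0,0,0],"grip": -0.5}]'

```text
time_s: 13.47
eef_pos: [0.6724, -0.3, 0.3998]
tool_rot: [-3.139, -0.0, 1.889]
contact_force: [0.1, -0.4, -2.3]
grip_width: 0.0221
gripper_force: 0.0
```

```bash
python3 - <<'E'
from h import *
T=lambda p:((p-[.566,-.044])@np.array([[.9483,-.3173],[.3173,.9483]])*1000).round(1)
for n,uv in [("c1 top",(283.4,235)),("c3 top",(273.4,206))]:
    for z in (.018,.03,.044): print(n,z,T(ray("top",uv,z)))
for x in (-.05,.0,.1): print("edge check",x)
t=eyes.capture("top"); s=eyes.capture("side")
# deck edge line measured in pixels
print("edge pts",T(ray("top",(271.5,177),.044)),T(ray("top",(298,264),.044)))
a=cv2.resize(s[185:255,225:320],(800,590)); b=cv2.resize(t[170:255,250:310],(424,600))
cv2.imwrite("pics/s6.png",np.hstack([cv2.resize(a,(480,354)),cv2.resize(b,(250,354))]))
E
```

```text
c1 top 0.018 [-34.6  85.5]
c1 top 0.03 [-35.7  85.7]
c1 top 0.044 [-37.  86.]
c3 top 0.018 [43.3 85.4]
c3 top 0.03 [41.4 85.7]
c3 top 0.044 [39.1 86. ]
edge check -0.05
edge check 0.0
edge check 0.1
edge pts [110.2  66.8] [-115.4   75.6]
```

View pics/s6.png

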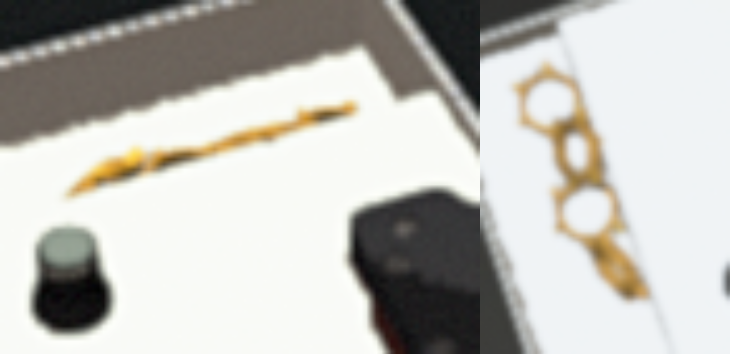

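```bash
python3 - <<'E'
from h import *
def L(n,uv):
    a=np.r_[ray(n,uv,0.),0]; b=np.r_[ray(n,uv,.1),.1]; return a,(b-a)
def tri(u1,u2):
    a,d=L("top",u1); b,e=L("side",u2)
    s=np.linalg.lstsq(np.c_[d,-e],b-a,rcond=None)[0]; p,q=a+d*s[0],b+e*s[1]; return (p+q)/2,np.linalg.norm(p-q)
print("c1 bright",tri((284,233.6),(250.7,215.6)))
print("c1 left end",tri((288.8,240),(239,223)))
print("c3",tri((273.4,206),(275,211)))
hsv=cv2.cvtColor(eyes.capture("side"),cv2.COLOR_BGR2HSV); m=cv2.inRange(hsv,(8,80,50),(35,255,255))[200:228,230:305]
ys,xs=np.nonzero(m)
for u in range(236,302,4):
    v=ys[xs==u-230]+200
    if len(v): print(u,v.min(),v.max())
E
```

```text
c1 bright (array([0.51446052, 0.02529465, 0.04823877]), np.float64(0.015820207294537612))
c1 left end (array([0.49412241, 0.01314402, 0.0411084 ]), np.float64(0.005457545259078343))
c3 (array([0.57627907, 0.05009799, 0.03625219]), np.float64(0.0015658577334204367))
240 221 222
244 218 221
248 216 220
252 214 218
256 215 217
260 214 216
264 214 215
268 213 214
272 211 213
276 210 212
280 209 211
284 207 209
288 206 208
292 206 207
```

Both leaning cases are about 13 mm beyond the edge. A case standing on the trough floor has its centre at about 32 mm at most, which is under the 42 mm limit. They look the same in both views and the arm is clear, so I hand in.

```bash
python3 -c "
from workcell import ticket
print(ticket.job_done())"
```

```text
the job is handed in; nothing more can be done
None
```

I swept all four cases over the edge into the trough, left the loupe standing where it was, and handed the job in; the judge's verdict wasn't shown, two cases lie tilted (their heights I inferred from the trough's geometry rather than measured well), my first descent hit the deck with about 110 N at the wrist (limit 120 N), and I did not measure the wristwatch or holder again.

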